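Find which way the caddy cap unlocks

ROBOT

A 7-joint arm with a two-finger parallel gripper is mounted at the origin on the work surface. World frame = base frame: x ahead of the robot, y to its left, z up, the work surface at z = 0. Lengths are in m, angles in rad, forces in N, time in s.
With the tool pointing down it reaches from about 0.375 to 0.925 m from the base axis. Payload 3.1 kg.
Tool frame: the origin (TCP) lies midway between the tips of the shut fingers; the grasp point (between the pads) lies 19 mm behind it (robot.grip_depth is the distance from the TCP to the grasp point, in m); z points along the fingers, y is the direction in which the jaws open and shut (so a half turn about z gives the same grasp; the last joint's range is limited). The gripper opens to 85 mm and grips with 20 to 120 N. Pads are 22 mm wide; open, the fingers measure 114 mm over their backs; the gripper's body (76 mm by 85 mm) begins 54 mm behind the grasp point. The pads swing forward as they close: fully open they stand 13 mm farther back than shut.
Start: joints at [-1.234, 0.383, 0.044, 1.598, -0.018, 1.161, -0.05], TCP at [0.274, 0.59, 0.231] pointing down, gripper open.
Joint ranges: [-2.61, 2.61], [-0.41, 2.15], [-1.48, 1.57], [0, 2.5], [-1.57, 4.71], [0.05, 1.97], [-2.85, 2.85]. Speed limits (rad/s): [2.79, 2.79, 3.14, 3.14, 3.14, 3.14, 3.14].

INTERFACE

Orientations are given as a unit quaternion [w, x, y, z].
In Python, from cell import robot gives the robot as it stands. The module is installed in compiled form; this text tells all that it offers. Calls block until the motion is done:
- robot.reach(position, orientation): joint-space move of the TCP to a pose.
- robot.movel(position, ori=None, speed=0.15, contact_N=None): straight line of the TCP; ori=None keeps the orientation; speed is the mean speed in m/s. With contact_N (N) it stops when the force on the tool has changed by that much, and returns True; else False.
- robot.goto_joints(angles): joint-space move.
- robot.set_gripper(opening, grasp_force=None): finger opening in m; grasp_force is the grip in N (None keeps the last); returns when the fingers have stopped.
- robot.pause(seconds).
- robot.inverse_kinematics(position, orientation): joint angles nearest the present ones, or None.
- robot.get_state(): the state.
- robot.get_image(name): name is "side" or "top" or "wrist"; returns a dict with "img" (400x640x3 uint8, red, green, blue), "camera_matrix" (3x3 intrinsics, pixels), "rvec" (rotation vector, rad) and "tvec" (3), from world to camera coordinates, as OpenCV has them. Camera axes: x right, y down, z forward; pixel columns grow to the right and rows downward; lengths in m; the calibration is good to about 2 mm. A picture is of the moment at which its call begins. There is no depth.
A pose or a line that the arm cannot do raises robot.MotionError and nothing moves.
- robot.job_done(): hands the job in, once; it reports no verdict.
Trained networks look in the newest picture that a camera, given by its name, has taken for a name from the list of things; names that differ only in an ending like _2 or _b are one class to them, and where a whole thing is asked for, a point or a joint stands for the part that bears it (a point fixed in the world has none). Each returns a list of dicts, best first, with "score" (0 to 1); they miss things now and then, are a little off and sometimes report something else, mostly with a low value. They report only what shows in the picture. A call takes as long as a camera call. They do not tell look-alikes from the thing itself.
- robot.spot_in(camera, label): "position" ([x, y, z] in m, in world coordinates, good to about 4 mm: the middle of the surface that is visible of it).
- robot.regions_of(camera, label): "mask" (400x640 bool, what is visible of it).
The state is a dict: "t": time; "joint_positions": joint angles; "qd": joint speeds; "effort": joint torques, N m; "position": TCP position; "tool_rot": TCP orientation; "force": force on the tool from outside, world axes, zero at the start; "moment": the same for the moment, N m; "finger_gap": finger opening in m.
Only numpy, scipy, OpenCV 4.12 (cv2) and the standard library are available. Lean on these libraries where they do the work, as an engineer would, in place of code of your own. Each camera call takes 0.05 s, during which the arm holds its last target. There are 200 camera calls.

TASK

Push the square stone caddy into the corner of the two wooden battens until it sits square and flush against both. Then try its round cap one way and the other to find which way it unlocks, give it a quarter turn that way, lift it straight off and finish while still holding the cap in the air at least 10 cm above the caddy, with nothing but the gripper touching it and the caddy still standing flush in its corner. Leave the other goods where they stand.

Things in the scene. Friction and masses are not known exactly. Their poses are not given: they have to be found in the camera images.
- fence: Corner fence: two pale wooden battens, 20 mm thick and 30 mm tall, fixed to the bench in an L. Origin: the inside corner at bench height. One batten runs 180 mm along the fence's -x axis (inner face y = 0), the other 180 mm along its -y axis (inner face x = 0). A caddy that is home has its centre at x = -45 mm, y = -45 mm in this frame.
- caddy: Loose square stone caddy, 90 by 90 mm, 60 mm tall, about 0.75 kg. Origin: centre of its underside; x, y along its sides, z up. The cap sits in the middle of its flat top. It starts clear of both battens, up to 20 degrees out of square, and slides under a push of about 5 to 12 N. Twisting on against a locked cap turns the caddy too: the corner only steadies it.
- cap: Round ribbed wooden cap, 50 mm in diameter, 24 mm tall, 80 g; seated on the caddy it spans heights 60 to 84 mm. Origin: centre of its underside, seated on the caddy's axis; z up. Unseen beneath it, a stem with a 40 mm crossbar reaches 20 mm down into the caddy's mouth, with 1 to 2 mm of play. While locked it cannot be lifted: pulling lifts the caddy.
- mouth (a point): Centre of the caddy's top, where the cap locks. Quarter-turn lock: one way the cap turns freely to a stop a little past 90 degrees and lifts straight out at 86 to 98 degrees. The other way it stops after 3 to 10 degrees; the twist then builds up to 0.2 N m within some 12 degrees more, which the caddy bears. Which way unlocks, clockwise or anticlockwise, differs between caddies and cannot be seen.
- bowl: Bystander: small dark wooden bowl, 90 mm wide, 40 mm tall. Origin: centre of its underside. Leave it alone.
- candlestick: Bystander: turned wooden candlestick, foot 60 mm wide, 100 mm tall. Origin: centre of its underside. Leave it alone.
- tape: Bystander: roll of packing tape lying flat, 90 mm wide, 50 mm tall. Origin: centre of its underside. Leave it alone.
- elephant: Bystander: small dark wooden elephant, about 40 by 125 mm, 75 mm tall. Origin: centre of its underside. Leave it alone.
- carton: Bystander: small closed cardboard carton, 90 by 130 mm, 70 mm tall. Origin: centre of its underside. Leave it alone.
- pepper_mill: Bystander: turned wooden pepper mill, 52 mm wide, 130 mm tall. Origin: centre of its underside. Leave it alone.
Not all that is in view belongs to the job. Leave any pink or turquoise look-alike of the cap alone.

How it is judged:
By the outcome, as a careful person would: the job done as asked, in the order asked, and still so for the second after the job is handed in, while the arm keeps its last pose, push and grip.
It also fails if it takes over 67 s, if anything falls off the work surface, if the arm or the gripper's body presses on something with over 40 N, if the wrist force passes 120 N, or if a joint passes its speed limit or range.

## Working session

There is one attempt and no reset: what is moved stays moved. The work goes in short steps, each a Python script; the robot and the scene stay as the last script left them, time stands still between calls to the robot, and variables do not carry over. Pictures are saved under pics/ and viewed, about 8 in all and at most 12, crops included, and the job is handed in when it is done.

```bash
mkdir -p pics; cat > h.py <<'E'
import numpy as np, cv2
from cell import robot
def snap(n,f=None,crop=None,scale=1):
    d=robot.get_image(n)
    if f:
        im=d["img"][:,:,::-1]
        if crop: im=im[crop[1]:crop[3],crop[0]:crop[2]]
        cv2.imwrite("pics/"+f,cv2.resize(im,None,fx=scale,fy=scale,interpolation=cv2.INTER_CUBIC))
    return d
def ray(d,uv,z):
    K=np.array(d["camera_matrix"],float);R=cv2.Rodrigues(np.array(d["rvec"],float))[0];t=np.array(d["tvec"],float).ravel()
    uv=np.atleast_2d(np.array(uv,float)); p=np.c_[uv,np.ones(len(uv))]@np.linalg.inv(K).T@R
    C=-R.T@t; s=(np.array(z)-C[2])/p[:,2]
    return C+s[:,None]*p
def proj(d,P):
    return cv2.projectPoints(np.array(P,float).reshape(-1,1,3),np.array(d["rvec"],float),np.array(d["tvec"],float),np.array(d["camera_matrix"],float),None)[0].reshape(-1,2)
E
python3 - <<'E'
from h import *
a=snap("top","top0.png");
for l in ["fence","caddy","cap","bowl","candlestick","tape","elephant","carton","pepper_mill"]:
    print(l,[(np.round(r["position"],3).tolist(),round(r["score"],2),proj(a,r["position"]).round().tolist()) for r in robot.spot_in("top",l)])
b=snap("side","side0.png")
for l in ["fence","caddy","cap"]:
    print(l,[(np.round(r["position"],3).tolist(),round(r["score"],2),proj(b,r["position"]).round().tolist()) for r in robot.spot_in("side",l)])
print(robot.get_state())
E
```

```text
fence [([0.648, 0.023, 0.026], 0.56, [[306.0, 177.0]])]
caddy [([0.558, -0.103, 0.06], 0.57, [[349.0, 205.0]])]
cap [([0.466, -0.21, 0.046], 0.78, [[386.0, 238.0]]), ([0.558, -0.105, 0.085], 0.7, [[351.0, 205.0]]), ([0.635, -0.236, 0.045], 0.52, [[393.0, 180.0]])]
bowl [([0.553, 0.118, 0.023], 0.65, [[274.0, 208.0]])]
candlestick [([0.702, 0.037, 0.017], 0.67, [[302.0, 160.0]])]
tape [([0.739, -0.065, 0.048], 0.79, [[335.0, 146.0]])]
elephant [([0.567, -0.452, 0.063], 0.68, [[470.0, 203.0]]), ([0.561, -0.106, 0.064], 0.21, [[350.0, 204.0]])]
carton [([0.459, 0.422, 0.069], 0.74, [[165.0, 239.0]])]
pepper_mill [([0.575, 0.381, 0.091], 0.9, [[179.0, 198.0]]), ([0.74, -0.059, 0.048], 0.35, [[334.0, 146.0]])]
fence [([0.643, 0.018, 0.025], 0.86, [[323.0, 201.0]])]
caddy [([0.527, -0.134, 0.048], 0.88, [[334.0, 239.0]])]
cap [([0.46, -0.218, 0.043], 0.7, [[341.0, 272.0]]), ([0.55, -0.119, 0.079], 0.62, [[336.0, 223.0]]), ([0.624, -0.237, 0.047], 0.53, [[392.0, 240.0]])]
{'t': 0.7, 'joint_positions': array([-1.23378118,  0.38287201,  0.04389375,  1.59785612, -0.01791029,
        1.16117263, -0.04990444]), 'qd': array([ 0.0006486 ,  0.00029608, -0.00210789, -0.0001963 , -0.00105041,
        0.00218635,  0.00036355]), 'effort': array([-4.07601092e-04, -4.33283830e+01,  1.02244914e+00, -2.49846357e+01,
        1.04782067e-02,  1.86829173e-03,  6.79194674e-07]), 'position': array([0.27379438, 0.58956177, 0.23130758]), 'tool_rot': array([-1.04895530e-05,  2.15677480e-01,  9.76464655e-01,  4.43964956e-05]), 'force': array([0.35213012, 0.03670257, 1.05378012]), 'moment': array([-0.03124932,  0.03418875,  0.01943853]), 'finger_gap': 0.0853891979102513}
```

View pics/top0.png

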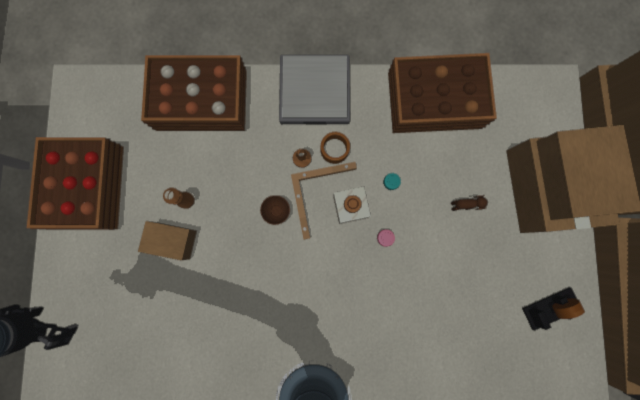

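View pics/side0.png

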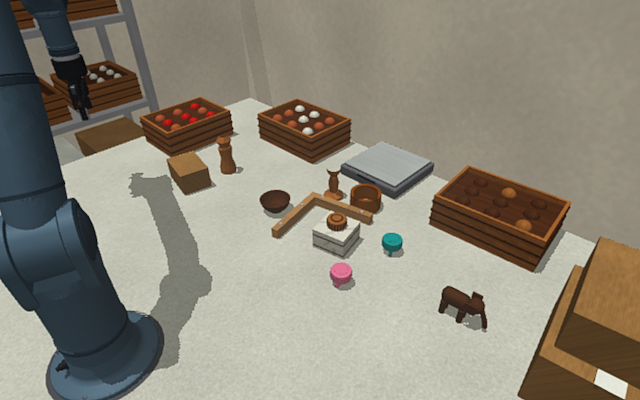

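Candidates for the cap, in top-image pixels:
- The wooden ribbed cap on the white caddy at (351,205).
- The pink look-alike at (386,238).
- The turquoise look-alike at (393,180).

I choose the wooden one on the caddy. The fence's inside corner is near (302,178), with the caddy to its lower right.

```bash
cat >> h.py <<'E'
def q(deg):
    a=np.radians(deg)/2; return [0,np.cos(a),np.sin(a),0]
E
python3 - <<'E'
from h import *
p=robot.get_state()["position"]
robot.movel([p[0],p[1],0.36],speed=0.3)
robot.reach([0.53,-0.06,0.40],q(80))
d=snap("wrist","w1.png")
for l in ["fence","caddy","cap"]:
    for r in robot.regions_of("wrist",l):
        m=r["mask"].astype(np.uint8); c=cv2.minAreaRect(cv2.findNonZero(m)); print(l,round(r["score"],2),m.sum(),np.round(np.array(c[0])),np.round(c[1]),round(c[2],1))
    print([(np.round(r["position"],3).tolist(),round(r["score"],2)) for r in robot.spot_in("wrist",l)])
s=robot.get_state();print(s["t"],s["joint_positions"].round(3),s["force"].round(2))
E
```

```text
fence 0.59 4148 [355. 126.] [133. 139.] 67.4
[([0.642, 0.029, 0.032], 0.61)]
caddy 0.7 2710 [347. 174.] [65. 61.] 67.5
[([0.56, -0.088, 0.06], 0.62)]
cap 0.66 749 [300. 238.] [31. 29.] 90.0
cap 0.63 981 [348. 180.] [35. 34.] 90.0
cap 0.62 750 [399. 234.] [29. 30.] 90.0
[([0.464, -0.205, 0.042], 0.94), ([0.632, -0.225, 0.044], 0.82), ([0.556, -0.107, 0.08], 0.73)]
4.1083 [-0.748  0.047  0.823  1.675 -0.034  1.435 -0.095] [-0.98 -0.07 -0.17]
```

View pics/w1.png

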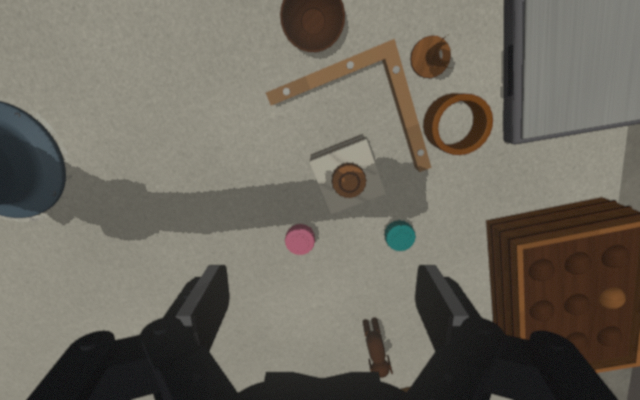

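The wrist view shows the wooden cap on the white caddy at (349,180), with pink at (300,239) and turquoise at (400,236). The fence corner is at about (388,62). Next I fit both models to the network masks.

```bash
cat >> h.py <<'E'
from scipy.optimize import minimize
def box(x0,x1,y0,y1,z1): return np.array([[x,y,z] for x in(x0,x1) for y in(y0,y1) for z in(0,z1)])
FENCE=[box(-.18,.02,0,.02,.03),box(0,.02,-.18,.02,.03)]
t=np.linspace(0,2*np.pi,24)
CADDY=[box(-.045,.045,-.045,.045,.06),np.r_[np.c_[.025*np.cos(t),.025*np.sin(t),0*t+.06],np.c_[.025*np.cos(t),.025*np.sin(t),0*t+.084]]]
def place(P,v):
    c,s=np.cos(v[2]),np.sin(v[2]); return np.c_[P[:,0]*c-P[:,1]*s+v[0],P[:,0]*s+P[:,1]*c+v[1],P[:,2]]
def sil(d,parts,v):
    im=np.zeros((1600,2560),np.uint8)
    for P in parts: cv2.fillConvexPoly(im,cv2.convexHull(np.round((proj(d,place(P,v))+.5)*4).astype(np.int32)),1)
    return im
def fit(d,mask,parts,v0):
    M=cv2.resize(mask.astype(np.uint8),(2560,1600),interpolation=cv2.INTER_NEAREST)
    f=lambda u:1-(lambda S:(S&M).sum()/(S|M).sum())(sil(d,parts,np.array(u)*[.01,.01,.1]))
    v0=np.array(v0)/[.01,.01,.1]
    r=minimize(f,v0,method="Nelder-Mead",options=dict(initial_simplex=v0+np.r_[np.zeros((1,3)),np.eye(3)],xatol=.01,fatol=1e-4,maxiter=150))
    return r.x*[.01,.01,.1],1-r.fun
def mask(cam,l,near=None,d=None):
    R=robot.regions_of(cam,l)
    if near is None: return R[0]["mask"]
    n=proj(d,near)[0]
    return min(R,key=lambda r:np.linalg.norm(np.argwhere(r["mask"]).mean(0)[::-1]-n))["mask"]
def look(cam,f0,c0,do=("f","c")):
    d=robot.get_image(cam); o={}
    if "f" in do: o["fence"]=fit(d,mask(cam,"fence"),FENCE,f0)
    if "c" in do:
        m=mask(cam,"caddy")|mask(cam,"cap",[c0[0],c0[1],.075],d); o["caddy"]=fit(d,m,CADDY,c0)
    for k,(v,s) in o.items(): print(cam,k,(v[:2]*1000).round(1),"yaw",np.degrees(v[2]).round(2),"iou",round(s,3))
    return o,d
E
python3 - <<'E'
from h import *
f0=[.642,.045,np.radians(10)];c0=[.557,-.105,np.radians(12)]
for cam in("wrist","top"): 
    o,d=look(cam,f0,c0)
    if cam=="wrist":
        im=d["img"].copy()
        for k,P in(("fence",FENCE),("caddy",CADDY)):
            c,_=cv2.findContours(cv2.resize(sil(d,P,o[k][0]),(640,400),interpolation=cv2.INTER_AREA),cv2.RETR_EXTERNAL,cv2.CHAIN_APPROX_NONE); cv2.drawContours(im,c,-1,(255,0,0),1)
        cv2.imwrite("pics/w1fit.png",cv2.resize(im[20:260,240:480,::-1],None,fx=2.5,fy=2.5))
E
```

```text
wrist fence [640.   48.5] yaw 11.37 iou 0.959
wrist caddy [ 560.  -109.7] yaw 12.66 iou 0.976Traceback (most recent call last):
  File "<stdin>", line 4, in <module>
  File "h.py", line 45, in look
    m=mask(cam,"caddy")|mask(cam,"cap",[c0[0],c0[1],.075],d); o["caddy"]=fit(d,m,CADDY,c0)
      ~~~~^^^^^^^^^^^^^
  File "h.py", line 38, in mask
    if near is None: return R[0]["mask"]
                            ~^^^
IndexError: list index out of range
```

View pics/w1fit.png

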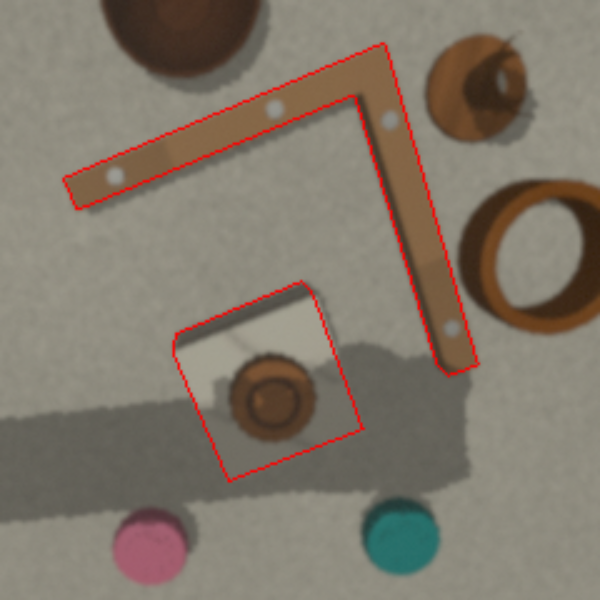

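The fits match the picture. The caddy needs about +65 mm in fence x and +94 mm in fence y. I'll push with two spread fingertips, y first, then x.

```bash
cat >> h.py <<'E'
C=np.array([.640,.0485]);Y=11.37;U=np.array([np.cos(np.radians(Y)),np.sin(np.radians(Y))]);V=np.array([-U[1],U[0]])
def W(x,y,z): return np.r_[C+x*U+y*V,z]
def Fc(p): e=np.array(p[:2])-C; return np.array([e@U,e@V])
def st(tag=""):
    s=robot.get_state(); print(tag,"t",round(s["t"],2),"fence xy mm",(Fc(s["position"])*1000).round(1),"z",round(s["position"][2]*1000,1),"F",s["force"].round(1),"M",s["moment"].round(2),"gap",round(s["finger_gap"]*1000,1)); return s
def push(axis,start,end,side,opening,N=20,sp=.05,z=.022):
    P=(lambda c,z:W(side,c,z)) if axis=="y" else (lambda c,z:W(c,side,z))
    o=q(Y+90) if axis=="y" else q(Y)
    robot.set_gripper(opening); robot.reach(P(start,.16),o); robot.movel(P(start,z),speed=.15)
    st("down"); r=robot.movel(P(end,z),speed=sp,contact_N=N); st(f"pushed {r}")
    robot.movel(P(start,z) if abs(start)<.1 else P(Fc(robot.get_state()["position"])[1 if axis=="y" else 0]-.03,z),speed=.1); robot.movel(np.r_[robot.get_state()["position"][:2],.16],speed=.2)
E
python3 - <<'E'
from h import *
push("y",-.219,-.085,-.1096,.05)
push("x",-.188,-.085,-.047,.035)
robot.reach(W(-.06,-.10,.36),q(80))
look("wrist",[.64,.0485,np.radians(Y)],[.605,-.0045,np.radians(Y)])
st()
E
```

```text
down t 7.03 fence xy mm [-108.7 -219.7] z 23.1 F [-0.3  0.7  0.1] M [ 0.02  0.01 -0.  ] gap 50.0
pushed True t 9.32 fence xy mm [-109.8 -102.9] z 23.6 F [ 0.  -1.4  0.4] M [-0.25 -0.24 -0.03] gap 50.1
down t 13.33 fence xy mm [-187.3  -47.4] z 22.6 F [0.2 0.1 0.5] M [-0.03 -0.03 -0.  ] gap 34.9
pushed True t 15.02 fence xy mm [-101.3  -47.5] z 20.5 F [-1.1  0.   2.7] M [-0.    0.11 -0.04] gap 35.1
wrist fence [640.5  48.5] yaw 11.34 iou 0.871
wrist caddy [604.7  -5.5] yaw 11.56 iou 0.975
 t 17.48 fence xy mm [-60.7 -98.9] z 358.0 F [-0.1  0.   0.5] M [ 0.04 -0.04  0.05] gap 35.0
```

Nearly home, though y may be about 1 mm short. I'll press each side once more, slower and firmer.

```bash
python3 - <<'E'
from h import *
push("y",-.122,-.085,-.047,.05,N=28,sp=.03)
push("x",-.122,-.085,-.047,.035,N=28,sp=.03)
robot.reach(W(-.06,-.10,.36),q(80))
o,d=look("wrist",[.64,.0485,np.radians(Y)],[.605,-.0045,np.radians(Y)])
cv2.imwrite("pics/home.png",cv2.resize(d["img"][20:260,220:540,::-1],None,fx=2.5,fy=2.5,interpolation=cv2.INTER_CUBIC))
st()
E
```

```text
down t 19.67 fence xy mm [ -45.9 -122.6] z 23.2 F [ 0.7 -0.4 -0. ] M [-0.01 -0.03 -0.01] gap 49.8
pushed False t 21.05 fence xy mm [ -47.2 -101.7] z 24.9 F [  5.  -19.4  -1.4] M [-3.97 -0.72  0.54] gap 49.9
down t 25.21 fence xy mm [-121.3  -47.5] z 22.7 F [-0.6 -0.   0.1] M [-0.    0.02 -0.01] gap 35.2
pushed True t 26.18 fence xy mm [-101.5  -47.3] z 20.6 F [-1.2 -0.1  3.5] M [-0.05  0.16 -0.07] gap 35.1
wrist fence [639.9  48.7] yaw 11.45 iou 0.884
wrist caddy [604.5  -4.6] yaw 11.89 iou 0.973
 t 28.61 fence xy mm [-60.7 -98.8] z 357.8 F [0.4 0.2 0.8] M [-0.01  0.07  0.02] gap 34.9
```

View pics/home.png

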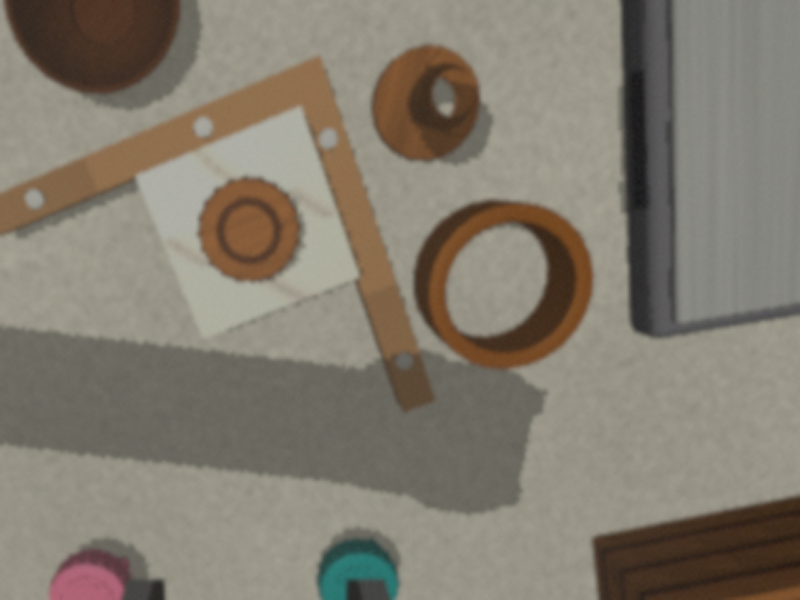

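The view shows the caddy flush: its top edges lie along both battens, with the corner at about (303,108), and the cap is centred at (250,230). The fit agrees to about 0.5 mm and 0.5°. Next I grasp the cap and feel for the lock direction.

```bash
cat >> h.py <<'E'
def turn(j0,deg):
    j=np.array(j0,float); j[6]+=np.radians(deg); robot.goto_joints(j)
E
python3 - <<'E'
from h import *
robot.set_gripper(.078)
robot.reach(W(-.0445,-.0445,.13),q(80))
print(robot.movel(W(-.0445,-.0445,.058),speed=.08,contact_N=8)); st("at cap")
robot.set_gripper(.03,40); s=st("gripped")
j0=s["joint_positions"]; np.save("j0.npy",j0); print(j0.round(3))
m0=s["moment"][2]
for sg in(1,-1):
    for a in(3,6,9,12,15):
        turn(j0,sg*a); s=robot.get_state(); dm=s["moment"][2]-m0
        print(sg*a,"dMz",round(dm,3),"t",round(s["t"],2),"F",s["force"].round(1))
        if abs(dm)>.09: break
    turn(j0,0)
st()
E
```

```text
False
at cap t 31.09 fence xy mm [-44.  -44.8] z 58.5 F [-0.8  0.1 -0.5] M [-0.03 -0.01  0.02] gap 77.8
gripped t 31.47 fence xy mm [-43.7 -44.7] z 58.9 F [0.6 0.5 2.7] M [ 0.03  0.1  -0.01] gap 48.9
[-0.7    0.661  0.83   1.858 -0.618  0.899  0.253]
3 dMz 0.024 t 31.72 F [-0.5 -0.7  0.6]
6 dMz 0.011 t 31.97 F [-0.   0.8  1.3]
9 dMz -0.008 t 32.22 F [-0.7  0.5  2.3]
12 dMz 0.01 t 32.47 F [0.2 0.4 1.1]
15 dMz -0.03 t 32.72 F [0.3 0.4 2.1]
-3 dMz 0.008 t 33.33 F [ 0.6 -1.2  1.7]
-6 dMz -0.047 t 33.58 F [-0.8 -1.6  2.1]
-9 dMz 0.015 t 33.83 F [-2.  -0.8  3.3]
-12 dMz 0.014 t 34.08 F [-3.6 -0.3  4.4]
-15 dMz 0.104 t 34.33 F [-4.1 -0.4  6.5]
 t 34.68 fence xy mm [-43.3 -44.5] z 58.9 F [0.  0.4 2.4] M [-0.01  0.1   0.05] gap 48.9
```

Negative builds up twist (0.10 N m at −15°), while positive stays free. I'll go on in the positive direction, checking the twist as it turns.

```bash
python3 - <<'E'
from h import *
j0=np.load("j0.npy"); ok=True
def mz():
    r=[]
    for _ in range(4): r.append(robot.get_state()["moment"][2]); robot.pause(.03)
    return np.mean(r)
m0=mz()
for a in(20,25,40,55,70,80,86,92):
    turn(j0,a); d=mz()-m0; s=robot.get_state(); print(a,round(d,3),s["force"].round(1),round(s["t"],2))
    if abs(d)>.12: ok=False; print("stop"); break
st()
d=snap("side","turned.png",(240,150,440,275),3)
E
```

```text
20 -0.035 [0.1 0.1 1.1] 35.38
25 -0.034 [0.6 0.2 1.1] 35.76
40 -0.046 [-0.2  0.3  2.2] 36.25
55 -0.046 [0.4 0.2 2. ] 36.74
70 -0.014 [-0.1 -1.2  2.6] 37.23
80 -0.033 [-0.5 -1.9  3.4] 37.66
86 -0.061 [-0.2 -2.3  4. ] 38.04
92 -0.053 [-1.2 -3.7  2.8] 38.42
 t 38.42 fence xy mm [-43.8 -45.4] z 59.0 F [-1.2 -3.7  2.8] M [-0.74  0.06 -0.05] gap 48.9
```

View pics/turned.png

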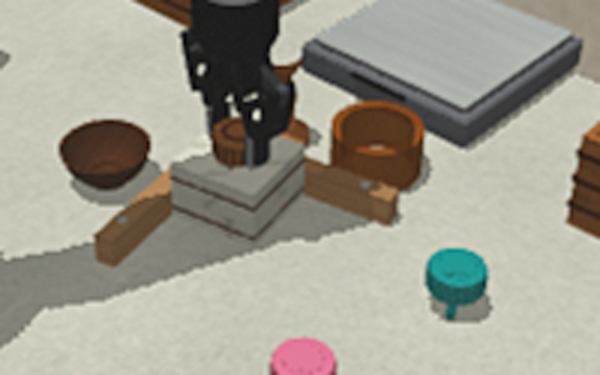

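It turned freely to 92°. The side crop shows the caddy still standing against both battens, with the gripper on the cap at (240,140). I'll lift carefully with a force guard below the caddy's weight.

```bash
python3 - <<'E'
from h import *
p=robot.get_state()["position"]; z0=p[2]
c=robot.movel([p[0],p[1],z0+.012],speed=.03,contact_N=5); s=st(f"12mm {c}")
if not c:
    c=robot.movel([p[0],p[1],z0+.035],speed=.04,contact_N=5); st(f"35mm {c}")
    if not c: robot.movel([p[0],p[1],z0+.19],speed=.12); robot.pause(.3); st("up")
d=snap("side","lift.png",(220,100,460,280),2.5)
E
```

```text
12mm True t 38.68 fence xy mm [-44.8 -45.4] z 59.3 F [0.6 0.2 0.5] M [ 0.15 -0.1  -0.01] gap 48.5
```

View pics/lift.png

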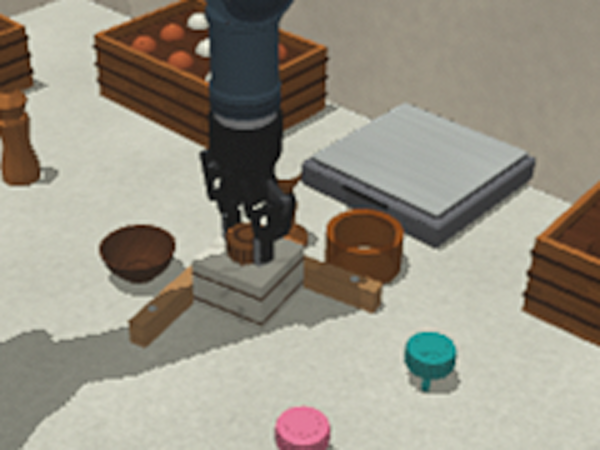

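The guard tripped at once because the side force relaxed (−3.7 to 0 N), not because of a pull. Nothing had risen, so I retry.

```bash
python3 - <<'E'
from h import *
st("pre"); p=robot.get_state()["position"]; c=False
for dz in(.004,.008,.012,.024,.036):
    c=robot.movel([p[0],p[1],.0593+dz],speed=.03,contact_N=6); s=st(f"{dz} {c}")
    if c: break
if not c:
    robot.movel([p[0],p[1],.25],speed=.12); robot.pause(.3); st("up")
    o,d=look("top",[.64,.0485,np.radians(Y)],[.605,-.0045,np.radians(Y)],do=("f",))
d=snap("side","lift2.png",(220,60,460,240),2.5)
E
```

```text
pre t 38.73 fence xy mm [-44.8 -45.6] z 59.2 F [-0.1  0.2  1.8] M [ 0.19 -0.04 -0.01] gap 48.6
0.004 False t 39.03 fence xy mm [-45.2 -45. ] z 62.9 F [-0.  -0.2 -1.9] M [ 0.   -0.01 -0.01] gap 48.9
0.008 False t 39.32 fence xy mm [-44.4 -45.6] z 67.7 F [ 1.1 -0.4 -0.1] M [-0.03 -0.04 -0.04] gap 48.6
0.012 False t 39.6 fence xy mm [-44.5 -45.7] z 71.7 F [ 0.1  0.9 -1.1] M [ 0.01 -0.    0.06] gap 48.7
0.024 False t 40.15 fence xy mm [-44.6 -45.5] z 83.5 F [-0.5 -0.3 -1.8] M [-0.01 -0.03 -0.03] gap 48.9
0.036 False t 40.7 fence xy mm [-44.7 -45.5] z 95.5 F [-0.9  0.6 -0.3] M [-0.05  0.01  0.01] gap 48.3
up t 42.44 fence xy mm [-45.  -45.6] z 249.6 F [-0.3  0.7 -1.1] M [0.07 0.04 0.02] gap 48.8
top fence [658.3  17.6] yaw 7.65 iou 0.15
```

View pics/lift2.png

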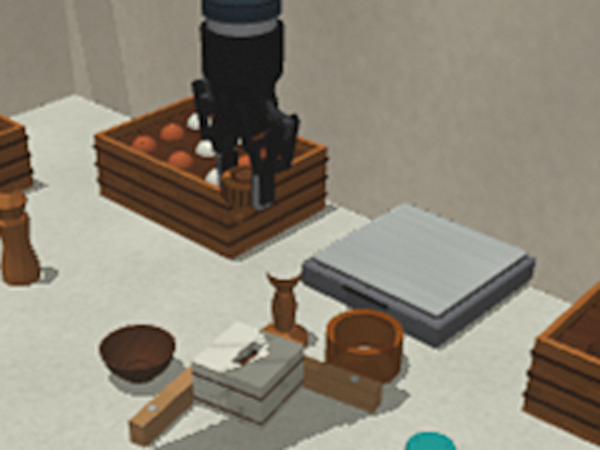

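The cap is off and held at about (240,190) in the crop. The empty mouth shows in the caddy at (247,350). I'll check that the caddy is flush, viewing it from the wrist camera.

```bash
python3 - <<'E'
from h import *
robot.movel(W(-.06,-.10,.36),ori=q(80),speed=.15)
d=robot.get_image("wrist")
R=robot.regions_of("wrist","caddy")
if R: v,s=fit(d,R[0]["mask"],CADDY[:1],[.605,-.0045,np.radians(Y)]); print((v[:2]*1000).round(1),np.degrees(v[2]),s,"fence",(Fc(v)*1000).round(1))
cv2.imwrite("pics/fin.png",cv2.resize(d["img"][20:260,220:540,::-1],None,fx=2.5,fy=2.5,interpolation=cv2.INTER_CUBIC)); st()
E
```

```text
[604.5  -5.4] 10.5893145742109 0.9730109184811904 fence [-45.4 -45.8]
 t 44.44 fence xy mm [-60.  -99.7] z 359.7 F [ 0.1  1.2 -1.6] M [ 0.04 -0.    0.02] gap 49.2
```

View pics/fin.png

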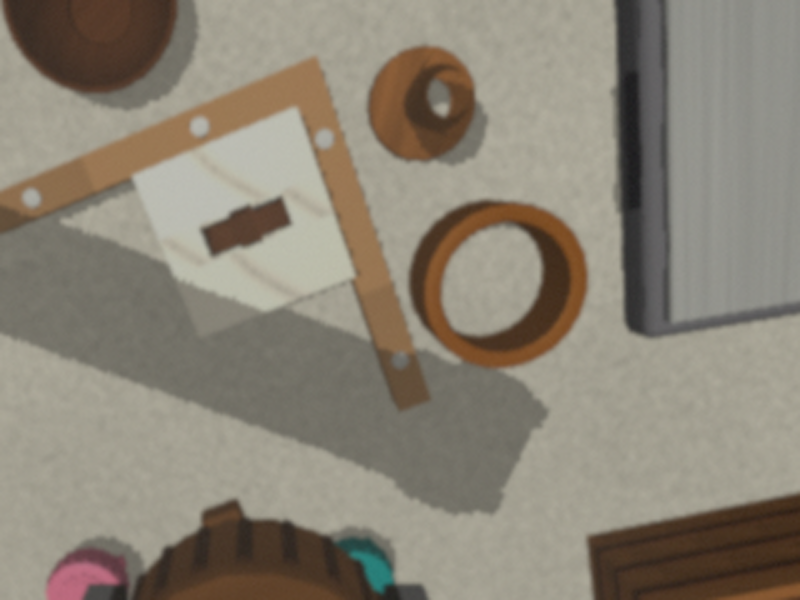

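The caddy's edges and corners lie where they did in the pre-twist view, flush at both battens, and the cap is in the gripper. I'll return above the caddy and hand in.

```bash
python3 - <<'E'
from h import *
robot.movel(W(-.045,-.045,.27),speed=.12); robot.pause(.4); st(); robot.job_done()
E
```

```text
t 45.88 fence xy mm [-45.  -45.2] z 270.2 F [-0.8  0.7 -1.5] M [ 0.02  0.01 -0.  ] gap 48.8
the job is handed in; nothing more can be done
```

The caddy is in its corner, and the cap is off and held about 20 cm above it. I handed the job in at t ≈ 46 s of the 67 s allowed; no verdict was reported.

- **Pushing:** I pushed the caddy against both battens with two spread fingertips, y then x, and pressed each side once more because y looked about 1 mm short. The second y push ended at its target without tripping the 28 N stop. It read about 20 N of reaction there, so I took it as seated.
- **Finding the lock direction:** With the cap gripped, turning joint 7 negative built up twist (0.10 N m at −15°). Positive stayed free, so I turned it 92° that way.
- **Lifting:** The first guarded lift stopped at once because a 4 N side force relaxed; nothing had risen. The second lifted cleanly with no pull on the caddy.

**Last checks:**
- **Caddy position:** The final fit puts its centre at (−45.4, −45.8) mm in the fence frame; home is (−45, −45).
- **Caddy angle:** The fit gave 10.6°, against 11.4° for the fence and 11.9° for the caddy before the twist. I took this as fit noise, because the close picture shows the caddy flush on both battens, just as before the twist.
- **Top camera:** It could not confirm anything at the end. Its fence fit was useless (overlap 0.15), probably because the arm blocked the view.
- **Cap and other goods:** The cap was still gripped, with a finger gap of 48.8 mm. The bystanders in the last pictures stood where they were; the carton, pepper mill and elephant were not in the final close view.

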